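# Set the spacer and hold the tile flush in the setting jig

## Robot

A 7-joint arm with a two-finger parallel gripper is mounted at the origin on a cart in front of the work surface, level with it; the furniture and walls round the work are solid. World frame = base frame: x ahead of the robot, y to its left, z up, the work surface at z = 0. Lengths are in m, angles in rad, forces in N, time in s.
With the tool pointing down it reaches from about 0.35 to 0.9 m from the base axis. Payload 8.1 kg.
Tool frame: the origin (TCP) lies on the centre line of the jaws, within the pads' length; the fingertips stand 14 mm ahead of it and the grasp point (between the pads) lies 5 mm behind it; z points along the fingers, y is the direction in which the jaws open and shut (so a half turn about z gives the same grasp; the last joint's range is limited). The gripper opens to 92 mm and grips with 3 to 60 N. Pads are 19 mm wide; open, the fingers measure 130 mm over their backs; the gripper's body (75 mm by 190 mm) begins 47 mm behind the grasp point.
Start: joints at [-1.321, 0.434, 0.025, 1.573, -0.012, 1.134, -0.075], TCP at [0.216, 0.587, 0.241] pointing down, gripper open.
Joint ranges: [-2.62, 2.62], [-0.44, 2.09], [-1.27, 1.32], [0.08, 2.57], [-1.32, 4.46], [0.12, 2], [-2.74, 2.74]. Speed limits (rad/s): [2.22, 2.22, 3.01, 3.01, 3.14, 3.14, 3.14].

## Interface

Orientations are given as a rotation vector (axis times angle).
In Python, from cell import arm, optics gives the robot as it stands.
- The arm moves only by the shell command python3 -m creep 'ROWS' [FORCE]. ROWS is JSON, a list of rows, each an object with "translation": the shift along the tool's x, y, z in m, a list of three; "rot": the turn, a rotation vector about the tool's x, y, z in degrees, a list of three; "jaw": the finger opening in m, from 0 to 0.0918. In form: [{"translation": [x, y, z], "rot": [wx, wy, wz], "jaw": jaw}, ...]. A call has 1 to 12 rows; each row shifts and turns the commanded pose from where the row before left it, along the tool's axes as they then stand; what a row does not reach is not made up. A row lasts 1/12 s, in which the tool goes at most 41.7 mm and 7.16 degrees, less where a joint would pass 70% of its speed; a pose out of reach is approached as far as the arm can. A call is refused whole if a number of a shift passes 0.0417 or a number of a turn 7.16, either way. A call with a gripper value outside its range is refused whole. The fingers move at their own pace and stop on an object; FORCE is the grip in N (left out, the last holds). Time passes only in rows, so rows that do not move let the fingers close. It gives the time, the measured TCP pose, the force and the opening at its end, in the units of the state.
- arm.observe(): the state, without advancing time (a new reading comes with each control period).
- optics.get_image(name): name is "side" or "top" or "wrist"; returns the picture (420x560x3 uint8, red, green, blue); there is no depth.
- optics.camera_info(name): a dict with "fx", "fy", "cx", "cy" (pixels), "R" (3x3) and "t" (3): a world point X has camera coordinates R X + t. Camera axes: x right, y down, z forward; pixel columns grow to the right and rows downward; lengths in m; the calibration is good to about 2 mm. A picture is of the moment at which its call begins: read the wrist's pose just before it. camera_info takes no time and is no camera call; for the wrist camera it gives the pose at the moment of the call.
- arm.sign_off(): hands the job in, once; it reports no verdict.
Trained networks look in the newest picture that a camera, given by its name, has taken for a name from the list of things; names that differ only in an ending like _2 or _b are one class to them, and where a whole thing is asked for, a point or a joint stands for the part that bears it (a point fixed in the world has none). Each returns a list of dicts, best first, with "score" (0 to 1); they miss things now and then, are a little off and sometimes report something else, mostly with a low value. They report only what shows in the picture. A call takes as long as a camera call. They do not tell look-alikes from the thing itself.
- optics.boxes_of(camera, thing): "location" ([column, row] in pixels, amid what is visible of it).
- optics.pinpoint(camera, thing): "location" ([column, row] in pixels: a listed point, or the origin of a listed thing).
The state is a dict: "clock": time; "joints": joint angles; "dq": joint speeds; "joint_efforts": joint torques, N m; "position": TCP position; "ee_rot": TCP orientation; "force": force on the tool from outside, world axes, zero at the start; "ft_torque": the same for the moment, N m; "width": opening from 0.0 (shut) to 1.0 (fully open).
Only numpy, scipy, OpenCV 4.12 (cv2) and the standard library are available. Lean on these libraries where they do the work, as an engineer would, in place of code of your own. Each camera call takes 0.05 s, during which the arm holds its last target.

## Task

Stand the orange spacer upright, foot down, in whichever gap of the setting jig beside the white tile is wide enough for it, right down on the base plate and about midway along the tile, and let go of it. Then press the sprung tile down with the fingers until it is flush with the rails, and finish while still holding it pressed flush, with the spacer still standing in its gap. Leave the black bowl and the mixing pad where they are.

Things in the scene. Friction and masses are not known exactly. Their poses are not given: they have to be found in the camera images.
- spacer_centre (a point): Centre of the loose orange spacer plate, 50 mm long (its x axis), 14 mm thick (its y axis), 70 mm tall (its z axis, up); it starts upright on the bench, this point half-way up (35 mm above its foot). The foot's long edges are rounded by 3 mm. Weighs about 80 g. Pinch it across the thickness near the top, where it has dark grip lines.
- jig: Setting jig, fixed to the bench: aluminium base plate 120 mm (x) by 172 mm (y), its top 8 mm above the bench. Origin on the bench under the middle of the plate. The white tile is in the middle; a grey rail runs along x on each side of it, at +y and at -y, with an open gap between tile and rail. Which rail is on which side varies.
- slim_rail: The slim grey rail, fixed: 100 mm long (x), 16 mm wide (y), 24 mm high, its centre line 61 mm from the jig's middle, top 32 mm above the bench. Origin at the centre of its underside. The gap between it and the tile is 18 mm wide: the spacer fits.
- thick_rail: The thick grey rail, fixed: 100 mm long (x), 34 mm wide (y), 24 mm high, its centre line 61 mm from the jig's middle on the other side, top 32 mm above the bench. Origin at the centre of its underside. The gap between it and the tile is 9 mm wide: the spacer does not fit.
- tile_top (a point): Centre of the top face of the white tile, 80 mm (x) by 70 mm (y), in the middle of the jig. It stands 40 mm above the bench, 8 mm proud of the rails, and can only move straight down, against a spring.
- tile (a joint): How far the tile is pressed down, in m: 0 = up (8 mm proud), 0.008 = flush with the rails, where it meets a hard stop. It takes about 4 N to start it and 10 N to hold it flush; it springs up when let go.
- gap_left (a point): Point in the gap on the jig's +y side, 44 mm from the jig's middle, half-way along the tile, at the height of the base plate's top (8 mm above the bench). If the slim rail is on this side it is the middle of the wide gap.
- gap_right (a point): The same on the jig's -y side.
- bowl_black: Black rubber mixing bowl, 104 mm across, 65 mm high, to be left alone. Origin at the centre of its underside.
- mixing_pad: White paper mixing pad, 100x76x12 mm, to be left alone. Origin at the centre of its underside.
There are look-alikes about, which are no part of the job. Of the things shaped like the part that bears spacer_centre, the orange one is meant.

How it is judged:
On the way:
1. the spacer stands let go in the wide gap, down on the base plate ((y of spacer_centre in the frame of gap_left between -0.005 and 0.005 m or y of spacer_centre in the frame of gap_right between -0.005 and 0.005 m) and x of spacer_centre in the frame of jig between -0.015 and 0.015 m and z of spacer_centre in the frame of jig between 0.0395 and 0.047 m and angle between spacer_centre's own z axis and vertical below 0.2 rad and angle between the x axis of spacer_centre and the x axis of jig, either way round below 0.2 rad and contact force between each of the arm, the fingers and spacer below 0.3 N), for 0.2 s.
At the end, for the whole second after the job is handed in: Spacer let go, upright (0.2 rad), along the wide gap, within 5 mm of its centre line and 15 mm of the tile's middle, foot within 4 mm of the base plate; fingers hold the tile within 1.8 mm of flush with more than 4 N (all of step 1 and value of joint tile above 0.0062 m and contact force between the fingers and tile above 4 N and velocity of joint tile below 0.01 m/s); the arm keeps its last pose, push and grip.
It fails at once if the black bowl is moved by more than 30 mm (distance of bowl_black from where it was at the start of the episode above 0.03 m).
It fails at once if the mixing pad is moved by more than 30 mm (distance of mixing_pad from where it was at the start of the episode above 0.03 m).
It also fails if it takes over 42 s, if anything falls off the work surface, if the arm or the gripper's body presses on something with over 40 N, if the wrist force passes 120 N, or if a joint passes its speed limit or range.

## Working session

There is one attempt and no reset: what is moved stays moved. The work goes in short steps, Python scripts to look and compute and a shell command to move; the robot and the scene stay as the last step left them, time stands still between calls to the robot, and variables do not carry over. Pictures are saved under pics/ and viewed, and the job is handed in when it is done.

```bash
mkdir -p pics; ls; python3 - <<'E'
from cell import arm, optics
import cv2
s=arm.observe(); print({k:s[k] for k in('clock','position','ee_rot','force','width')})
for n in("side","top","wrist"):
    cv2.imwrite(f"pics/{n}0.png",cv2.cvtColor(optics.get_image(n),cv2.COLOR_RGB2BGR))
    for t in("spacer_centre","jig","tile_top","slim_rail","thick_rail","gap_left","gap_right","bowl_black","mixing_pad"):
        print(n,t,[( [round(float(v)) for v in d['location']],round(float(d['score']),2)) for d in optics.pinpoint(n,t)])
print(arm.observe()['clock'])
E
```

```text
pics
{'clock': 0.0, 'position': array([0.21583522, 0.58604632, 0.23996829]), 'ee_rot': array([-5.51360063e-01, -3.09271575e+00,  2.38876131e-03]), 'force': array([ 0.39998231, -0.85809055,  0.24622438]), 'width': 1.0012125044713058}
side spacer_centre [([298, 278], 0.89), ([304, 324], 0.68), ([213, 179], 0.57)]
side jig [([269, 228], 0.59)]
side tile_top [([267, 213], 0.81)]
side slim_rail [([254, 212], 0.84)]
side thick_rail [([287, 236], 0.68)]
side gap_left [([256, 218], 0.89), ([271, 229], 0.51)]
side gap_right [([285, 231], 0.67)]
side bowl_black [([271, 190], 0.93)]
side mixing_pad [([214, 177], 0.72)]
top spacer_centre [([399, 257], 0.64), ([358, 236], 0.5)]
top jig [([272, 211], 0.63)]
top tile_top [([271, 210], 0.68)]
top slim_rail [([249, 216], 0.58), ([292, 206], 0.34)]
top thick_rail [([292, 209], 0.66)]
top gap_left [([251, 216], 0.78)]
top gap_right [([285, 208], 0.78)]
top bowl_black [([212, 176], 0.97), ([253, 217], 0.45)]
top mixing_pad [([165, 223], 0.72)]
wrist spacer_centre []
wrist jig []
wrist tile_top []
wrist slim_rail []
wrist thick_rail []
wrist gap_left []
wrist gap_right []
wrist bowl_black []
wrist mixing_pad []
1.5
```

View pics/side0.png

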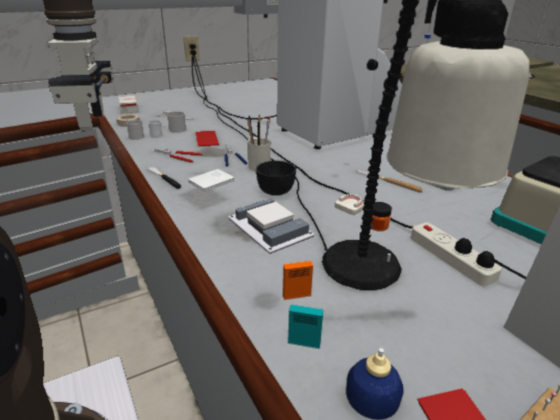

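View pics/top0.png

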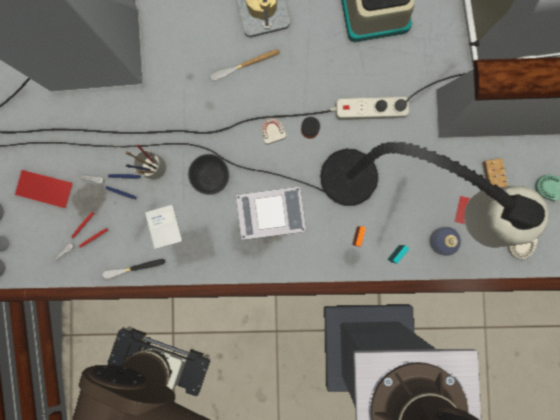

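Candidates for the spacer: orange plate at side (298,280) / top (360,236), teal plate at side (305,326) / top (400,254), and the pad the network also proposed at side (213,179). The orange jar, side (381,216), is round. I choose the orange plate and check it in a crop.

```bash
cat > h.py <<'E'
import numpy as np, cv2
from cell import arm, optics
from scipy.spatial.transform import Rotation as Ro
def K(n):
    c=optics.camera_info(n); return c, np.array([[c['fx'],0,c['cx']],[0,c['fy'],c['cy']],[0,0,1]])
def P(n):
    c,k=K(n); return k@np.c_[np.array(c['R']),np.array(c['t'])]
def proj(n,X,p=None):
    p=P(n) if p is None else p
    X=np.atleast_2d(X); h=np.c_[X,np.ones(len(X))]@p.T; return h[:,:2]/h[:,2:]
def onz(n,uv,z,p=None):
    p=P(n) if p is None else p
    H=np.c_[p[:,0],p[:,1],p[:,2]*z+p[:,3]]
    r=np.linalg.solve(H,[uv[0],uv[1],1]); return np.array([r[0]/r[2],r[1]/r[2],z])
def tri(a,uva,b,uvb):
    X=cv2.triangulatePoints(P(a),P(b),np.array(uva,float).reshape(2,1),np.array(uvb,float).reshape(2,1)).ravel(); return X[:3]/X[3]
def save(n,f,box=None,s=1):
    im=cv2.cvtColor(optics.get_image(n),cv2.COLOR_RGB2BGR); crop(im,f,box,s); return im
def crop(im,f,box=None,s=1):
    if box: im=im[box[1]:box[3],box[0]:box[2]]
    cv2.imwrite(f,cv2.resize(im,None,fx=s,fy=s,interpolation=cv2.INTER_CUBIC))
E
python3 - <<'E'
from h import *
np.set_printoptions(precision=4,suppress=True)
t=cv2.imread('pics/top0.png'); s=cv2.imread('pics/side0.png')
a=cv2.resize(t[180:280,225:425],None,fx=4,fy=4,interpolation=2); b=cv2.resize(s[190:360,220:345],None,fx=3,fy=3,interpolation=2)
cv2.imwrite('pics/c1.png',a);cv2.imwrite('pics/c2.png',b)
print('tile',tri('top',(271,210),'side',(267,213)), onz('top',(271,210),.04),onz('side',(267,213),.04))
print('spacer',tri('top',(358,236),'side',(298,278)))
print('teal',tri('top',(399,257),'side',(304,324)))
print('slim',onz('top',(249,216),.008),onz('side',(254,212),.008),'thick',onz('top',(292,209),.008),onz('side',(287,236),.008))
print('bowl',onz('top',(212,176),0),'pad',onz('top',(165,223),0))
print('camtop',-np.array(K('top')[0]['R']).T@K('top')[0]['t'])
for n,im in(('top',t),('side',s)):
    m=cv2.inRange(cv2.cvtColor(im,cv2.COLOR_BGR2HSV),(5,170,120),(16,255,255))
    c=max(cv2.findContours(m,0,2)[0],key=cv2.contourArea) 
    print(n,cv2.contourArea(c),cv2.minAreaRect(c))
print('lampbase',onz('top',(349,178),0.02))
E
```

```text
tile [0.5192 0.3677 0.0395] [0.5245 0.365  0.04  ] [0.5114 0.37   0.04  ]
spacer [0.4524 0.1439 0.0411]
teal [0.3981 0.0424 0.0469]
slim [0.5119 0.4244 0.008 ] [0.5124 0.4376 0.008 ] thick [0.5276 0.3102 0.008 ] [0.5291 0.3112 0.008 ]
bowl [0.622  0.5221 0.    ] pad [0.499 0.65  0.   ]
camtop [0.4516 0.3337 1.2905]
top 85.0 ((359.6470947265625, 235.9117889404297), (5.578319072723389, 18.91777801513672), 14.03624439239502)
side 862.5 ((298.0, 279.5), (37.0, 28.0), 90.0)
lampbase [0.6046 0.1592 0.02  ]
```

View pics/c1.png

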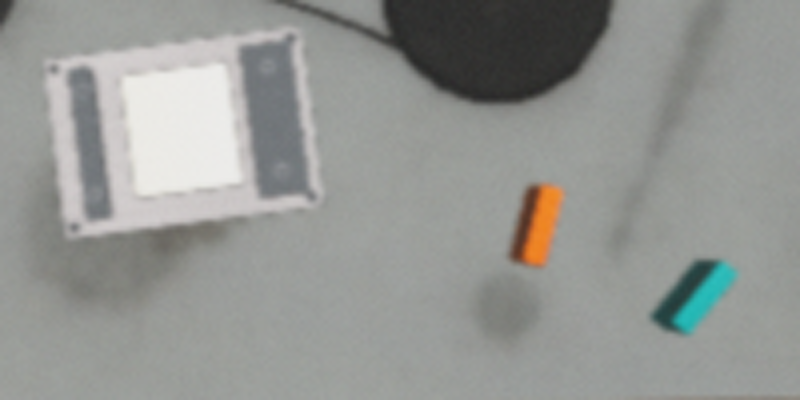

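View pics/c2.png

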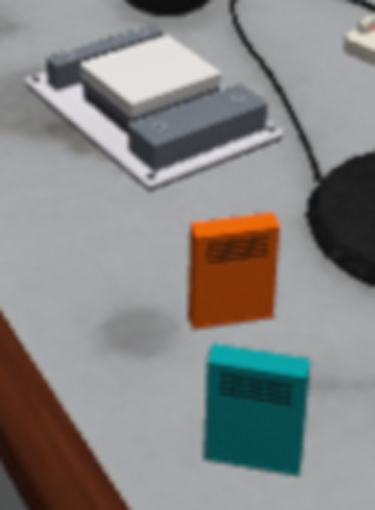

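The crop confirms the orange plate (top crop (540,225)): upright and free of neighbours. The slim rail is on the jig's +y (left) side, so the wide gap is gap_left. Next I measure yaws and positions more exactly.

```bash
python3 - <<'E'
from h import *
np.set_printoptions(precision=4,suppress=True)
from scipy.optimize import least_squares
cv=lambda u,v:(225+u/4-.4,180+v/4-.4)
t=cv2.imread('pics/top0.png'); s=cv2.imread('pics/side0.png')
# jig fit: base plate corners at z=.008 & tile corners
pt,ps=P('top'),P('side')
obs_t=[cv(55,68),cv(298,32),cv(322,203),cv(72,237)]
mod=[(60,86,8),(60,-86,8),(-60,-86,8),(-60,86,8)]
til_t=[cv(122,77),cv(225,65),cv(242,184),cv(137,197)]
tm=[(40,35,40),(40,-35,40),(-40,-35,40),(-40,35,40)]
M=np.array(mod+tm)/1000.; O=np.array(obs_t+til_t)
sv=lambda u,v:(220+u/3-.3,190+v/3-.3)
Ms=np.array([(-60,86,8),(-60,-86,8),(60,-86,8),(-40,35,40),(40,35,40),(40,-35,40),(-40,-35,40)])/1000.
Os=np.array([sv(27,78),sv(150,187),sv(281,132),sv(82,68),sv(163,33),sv(220,72),sv(136,110)])
def W(q,M): 
    c,s_=np.cos(q[2]),np.sin(q[2]); return M@np.array([[c,s_,0],[-s_,c,0],[0,0,1]])+[q[0],q[1],0]
for nm,f in (('top',lambda q:(proj('top',W(q,M),pt)-O).ravel()),('side',lambda q:(proj('side',W(q,Ms),ps)-Os).ravel()),
  ('both',lambda q:np.r_[(proj('top',W(q,M),pt)-O).ravel(),(proj('side',W(q,Ms),ps)-Os).ravel()])):
    r=least_squares(f,[.52,.37,.1]); print('jig',nm,r.x[:2],np.degrees(r.x[2]),abs(r.fun).max())
# spacer top face corners (top)
Sm=np.array([(25,7,70),(25,-7,70),(-25,-7,70),(-25,7,70)])/1000.
So=np.array([cv(541,186),cv(563,187),cv(544,266),cv(521,262)])
Ss=np.array([(-25,7,70),(25,7,70),(-25,7,0),(25,7,0)])/1000. 
Sx=np.array([sv(191,226),sv(276,224),sv(191,327),sv(272,318)])
print(onz('top',cv(542,225),.07))
for sm in (Ss,Ss*[1,-1,1]):
  for nm,f in (('top',lambda q:(proj('top',W(q,Sm),pt)-So).ravel()),('side',lambda q:(proj('side',W(q,sm),ps)-Sx).ravel())):
    r=least_squares(f,[.45,.14,-.2]); print('sp',nm,r.x[:2],np.degrees(r.x[2]),abs(r.fun).max())
print('shade',tri('top',(520,213),'side',(460,90)))
st=arm.observe();print(Ro.from_rotvec(st['ee_rot']).as_matrix())
E
```

```text
jig top [0.5182 0.3666] 6.234307889960261 2.6619883558074946
jig side [0.5177 0.3687] 6.830023255657133 1.6261854201832193
jig both [0.5177 0.3673] 6.411487878591292 2.985879020835995
[0.4526 0.1431 0.07  ]
sp top [0.4525 0.143 ] -15.392710897411021 0.5879265755251026
sp side [0.4482 0.1366] -21.710390472086818 1.0434404593371482
sp top [0.4525 0.143 ] -15.392710897411021 0.5879265755251026
sp side [0.4533 0.1496] -21.710386564020855 1.0434410615611114
shade [ 0.4816 -0.0843  0.4122]
[[-0.9384  0.3456  0.    ]
 [ 0.3456  0.9384  0.    ]
 [-0.      0.     -1.    ]]
```

```bash
python3 -m creep '[{"translation":[-0.028,-0.025,0],"rot":[0,0,0],"jaw":0.06},{"translation":[-0.028,-0.025,0],"rot":[0,0,0],"jaw":0.06},{"translation":[-0.028,-0.025,0],"rot":[0,0,0],"jaw":0.06},{"translation":[-0.028,-0.025,0],"rot":[0,0,0],"jaw":0.06},{"translation":[-0.028,-0.025,0],"rot":[0,0,0],"jaw":0.06},{"translation":[-0.028,-0.025,0],"rot":[0,0,0],"jaw":0.06},{"translation":[-0.028,-0.025,0],"rot":[0,0,0],"jaw":0.06},{"translation":[-0.028,-0.025,0],"rot":[0,0,0],"jaw":0.06},{"translation":[-0.028,-0.025,0],"rot":[0,0,0],"jaw":0.06},{"translation":[-0.028,-0.025,0],"rot":[0,0,0],"jaw":0.06},{"translation":[-0.028,-0.025,0],"rot":[0,0,0],"jaw":0.06},{"translation":[-0.028,-0.025,0],"rot":[0,0,0],"jaw":0.06}]' 20
```

```text
clock: 2.5
position: [0.4282, 0.1872, 0.2411]
ee_rot: [0.551, 3.092, 0.001]
force: [0.7, 1.9, -0.8]
width: 0.653
```

```bash
python3 - <<'E'
from h import *
np.set_printoptions(precision=4,suppress=True)
save('wrist','pics/w1.png')
p=P('wrist');s=arm.observe();print(s['position'],s['ee_rot'],s['clock'])
print(proj('wrist',[[.453,.145,.07],[.453,.145,.0],[.518,.367,.04]],p))
for t in("spacer_centre","tile_top","slim_rail","gap_left"):
    print(t,[( [round(float(v)) for v in d['location']],round(float(d['score']),2)) for d in optics.pinpoint('wrist',t)])
E
```

```text
[0.4317 0.1797 0.2413] [ 0.5632  3.0876 -0.0033] 2.55
[[256.7096 223.7245]
 [260.6584 207.3412]
 [456.3511 201.5967]]
spacer_centre [([163, 212], 0.91), ([251, 220], 0.89)]
tile_top [([450, 211], 0.97), ([436, 200], 0.74), ([405, 222], 0.72)]
slim_rail [([486, 183], 0.82)]
gap_left [([471, 187], 0.66)]
```

View pics/w1.png

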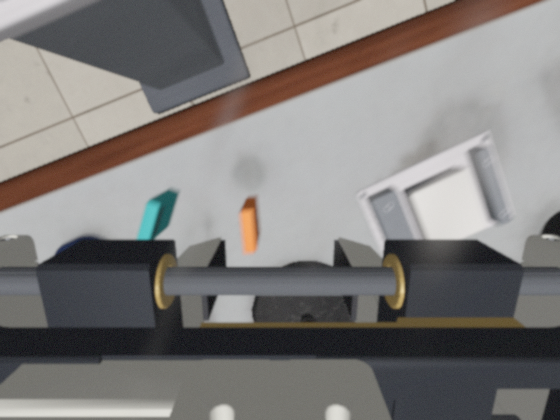

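The picture shows the orange spacer at (248,225), the teal one at (158,215), and the jig with its tile at (450,205), the slim rail at the right. The arm was still settling, so I take a fresh pair and measure.

```bash
python3 - <<'E'
from h import *
np.set_printoptions(precision=4,suppress=True)
s=arm.observe();p=P('wrist')
im=save('wrist','pics/w2.png'); s2=arm.observe(); print(s['position'],s2['position'],s['ee_rot'],s['clock'])
np.save('pw2.npy',p)
crop(im,'pics/w2a.png',(200,170,300,270),6); crop(im,'pics/w2b.png',(345,120,530,250),4)
E
```

```text
[0.4275 0.1893 0.2408] [0.4272 0.1899 0.2408] [-0.552  -3.0927 -0.0009] 2.75
```

View pics/w2a.png

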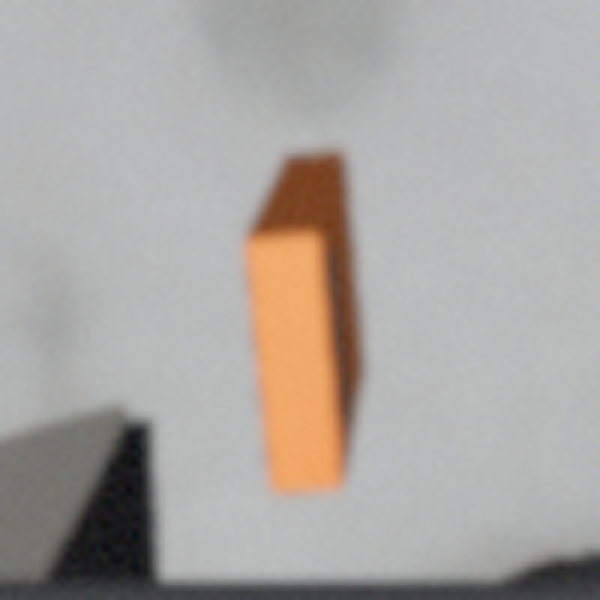

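View pics/w2b.png

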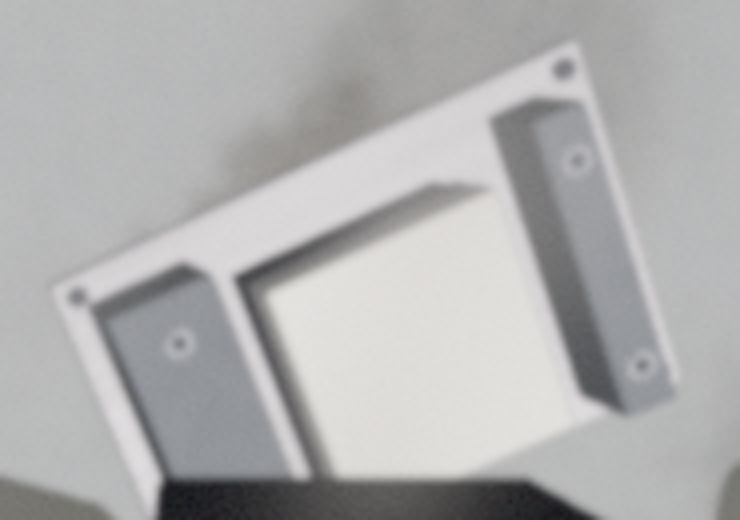

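```bash
python3 - <<'E'
from h import *
np.set_printoptions(precision=4,suppress=True)
from scipy.optimize import least_squares
p=np.load('pw2.npy')
a=lambda u,v:(200+u/6-.4,170+v/6-.4); b=lambda u,v:(345+u/4-.4,120+v/4-.4)
def W(q,M): 
    c,s_=np.cos(q[2]),np.sin(q[2]); return M@np.array([[c,s_,0],[-s_,c,0],[0,0,1]])+[q[0],q[1],0]
def fit(M,O,q0):
    M=np.array(M)/1000.;O=np.array(O)
    r=least_squares(lambda q:(proj('w',W(q,M),p)-O).ravel(),q0); print(r.x[:2],np.degrees(r.x[2]),abs(r.fun).max()); return r.x
q=fit([(25,-7,70),(25,7,70),(-25,7,70),(-25,-7,70),(-25,7,0),(-25,-7,0)],[a(272,492),a(342,487),a(322,232),a(250,238),a(343,152),a(287,157)],[.453,.145,-.2])
J=fit([(-60,-86,8),(-60,86,8),(-40,-35,40),(40,35,40),(-40,35,40),(-50,69,32),(-50,53,32),(50,69,32),(50,53,32)],
 [b(50,288),b(578,42),b(262,292),b(580,418),b(492,188),b(583,100),b(530,110),b(676,392),b(625,415)],[.518,.367,.11])
g=W(J,np.array([[0,.044,0.]]));print('gap',g)
s=arm.observe();R=Ro.from_rotvec(s['ee_rot']).as_matrix();print(s['position'],s['clock'])
d=np.r_[q[:2],.24]-s['position'];print('tool delta',R.T@d,'yaw turn about tool z', -(np.degrees(q[2])-(np.degrees(np.arctan2(R[1,1],R[0,1]))-90)))
E
```

```text
[0.4529 0.1445] -16.716434560543032 1.0932848971658018
[0.5185 0.3691] 6.480297186771949 2.3746830082737347
gap [[0.5136 0.4128 0.    ]]
[0.4272 0.1899 0.2408] 2.8
tool delta [-0.0398 -0.0338  0.0007] yaw turn about tool z -3.4296954905542556
```

```bash
python3 -m creep '[{"translation":[-0.020,-0.017,0],"rot":[0,0,0],"jaw":0.06},{"translation":[-0.020,-0.017,0],"rot":[0,0,0],"jaw":0.06},{"translation":[0,0,0.02],"rot":[0,0,-3.4],"jaw":0.06},{"translation":[0,0,0.03],"rot":[0,0,0],"jaw":0.06},{"translation":[0,0,0.03],"rot":[0,0,0],"jaw":0.06},{"translation":[0,0,0],"rot":[0,0,0],"jaw":0.06},{"translation":[0,0,0],"rot":[0,0,0],"jaw":0.06}]'
python3 - <<'E'
from h import *
s=arm.observe();print(s['position'],s['ee_rot'],s['clock'])
im=save('wrist','pics/w3.png'); print(proj('wrist',[[.4529,.1445,.07]]), arm.observe()['position'])
E
```

```text
clock: 3.38
position: [0.4521, 0.144, 0.1601]
ee_rot: [-0.456, -3.105, 0.003]
force: [0.4, 0.2, 1.0]
width: 0.652
[0.45209184 0.14395885 0.16011656] [-4.55875424e-01 -3.10536068e+00  2.73184253e-03] 3.3833
[[279.78897298 215.91643348]] [0.45323926 0.14418394 0.16137371]
```

View pics/w3.png

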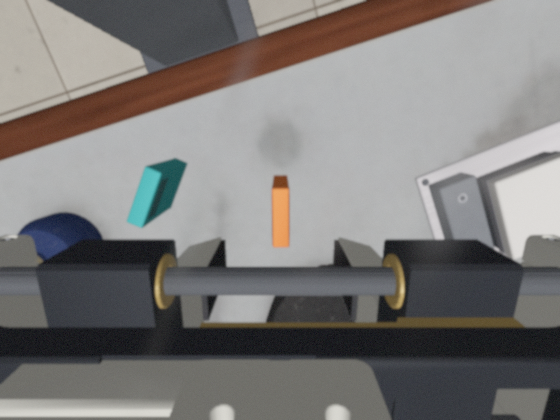

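The orange spacer's top now sits at (281,217), centred between the fingers and square to the jaws. I go down and grip.

```bash
python3 -m creep '[{"translation":[0,0,0.026],"rot":[0,0,0],"jaw":0.06},{"translation":[0,0,0.026],"rot":[0,0,0],"jaw":0.06},{"translation":[0,0,0.026],"rot":[0,0,0],"jaw":0.06},{"translation":[0,0,0.027],"rot":[0,0,0],"jaw":0.06},{"translation":[0,0,0],"rot":[0,0,0],"jaw":0.06},{"translation":[0,0,0],"rot":[0,0,0],"jaw":0.06},{"translation":[0,0,0],"rot":[0,0,0],"jaw":0.03},{"translation":[0,0,0],"rot":[0,0,0],"jaw":0.005},{"translation":[0,0,0],"rot":[0,0,0],"jaw":0.005},{"translation":[0,0,0],"rot":[0,0,0],"jaw":0.005},{"translation":[0,0,0],"rot":[0,0,0],"jaw":0.005},{"translation":[0,0,0],"rot":[0,0,0],"jaw":0.005}]' 20
```

```text
clock: 4.43
position: [0.4536, 0.1433, 0.0562]
ee_rot: [0.459, 3.107, 0.001]
force: [0.9, -0.3, -0.6]
width: 0.265
```

```bash
python3 -m creep '[{"translation":[0,0,0],"rot":[0,0,0],"jaw":0.005},{"translation":[0,0,0],"rot":[0,0,0],"jaw":0.005},{"translation":[0,0,0],"rot":[0,0,0],"jaw":0.005},{"translation":[0,0,0],"rot":[0,0,0],"jaw":0.005},{"translation":[0,0,0],"rot":[0,0,0],"jaw":0.005}]' 20
```

```text
clock: 4.85
position: [0.4534, 0.1432, 0.0558]
ee_rot: [-0.46, -3.108, -0.0]
force: [-0.8, 0.3, 1.8]
width: 0.152
```

```bash
python3 -m creep '[{"translation":[0,0,-0.015],"rot":[0,0,0],"jaw":0.005},{"translation":[0,0,-0.03],"rot":[0,0,0],"jaw":0.005},{"translation":[0,0,-0.03],"rot":[0,0,0],"jaw":0.005},{"translation":[0,0.02,-0.03],"rot":[0,0,0],"jaw":0.005},{"translation":[0.0025,0.032,0],"rot":[0,0,0],"jaw":0.005},{"translation":[0.0025,0.032,0],"rot":[0,0,0],"jaw":0.005},{"translation":[0.003,0.032,0],"rot":[0,0,0],"jaw":0.005},{"translation":[0.003,0.032,0],"rot":[0,0,0],"jaw":0.005},{"translation":[0.003,0.032,0],"rot":[0,0,0],"jaw":0.005},{"translation":[0.003,0.032,0],"rot":[0,0,0],"jaw":0.005},{"translation":[0.003,0.032,0],"rot":[0,0,0],"jaw":0.005},{"translation":[0.0005,0.032,0],"rot":[0,0,0],"jaw":0.005}]' 25
python3 -m creep '[{"translation":[0,0,0],"rot":[0,0,-4],"jaw":0.005},{"translation":[0,0,0],"rot":[0,0,-5],"jaw":0.005},{"translation":[0,0,0],"rot":[0,0,-5],"jaw":0.005},{"translation":[0,0,0],"rot":[0,0,-5],"jaw":0.005},{"translation":[0,0,0],"rot":[0,0,-4.3],"jaw":0.005},{"translation":[0,0,0],"rot":[0,0,0],"jaw":0.005},{"translation":[0,0,0],"rot":[0,0,0],"jaw":0.005},{"translation":[0,0,0],"rot":[0,0,0],"jaw":0.005}]'
python3 - <<'E'
from h import *
np.set_printoptions(precision=4,suppress=True)
s=arm.observe();p=P('wrist');print(s['position'],s['ee_rot'],s['clock'],s['width'])
im=save('wrist','pics/w4.png');np.save('pw4.npy',p)
t=save('top','pics/t4.png'); 
crop(t,'pics/t4c.png',(210,170,320,260),5)
E
```

```text
clock: 5.85
position: [0.513, 0.4149, 0.1602]
ee_rot: [-0.458, -3.107, 0.001]
force: [0.8, 0.4, -0.3]
width: 0.153
clock: 6.52
position: [0.5135, 0.4131, 0.1605]
ee_rot: [0.173, -3.136, 0.0]
force: [-0.0, 0.6, -0.2]
width: 0.153
[0.5135 0.4131 0.1605] [ 0.1734 -3.1364  0.0004] 6.5167 0.15261230935394168
```

View pics/w4.png

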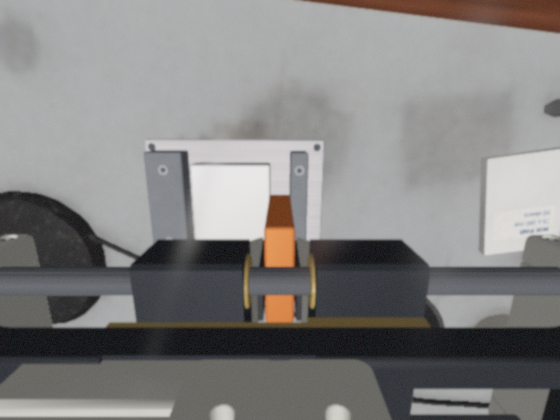

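View pics/t4c.png

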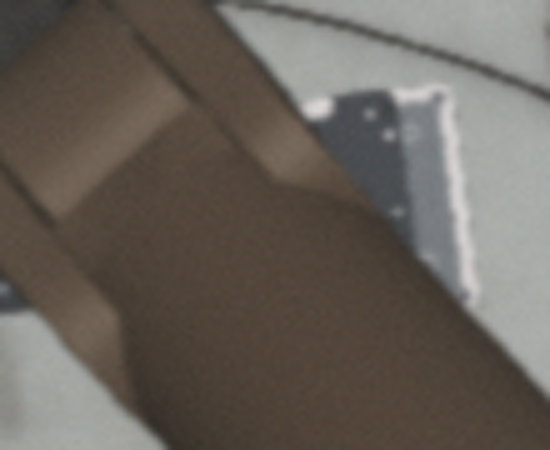

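The wrist view shows the spacer held at (280,230) over the wide gap, the jig square to the image, slim rail at (299,190). I fit the jig again from this closer view.

```bash
python3 - <<'E'
import cv2
im=cv2.imread('pics/w4.png')
cv2.imwrite('pics/w4c.png',cv2.resize(im[130:255,140:335],None,fx=4,fy=4,interpolation=2))
E
```

```text
(no output)
```

View pics/w4c.png

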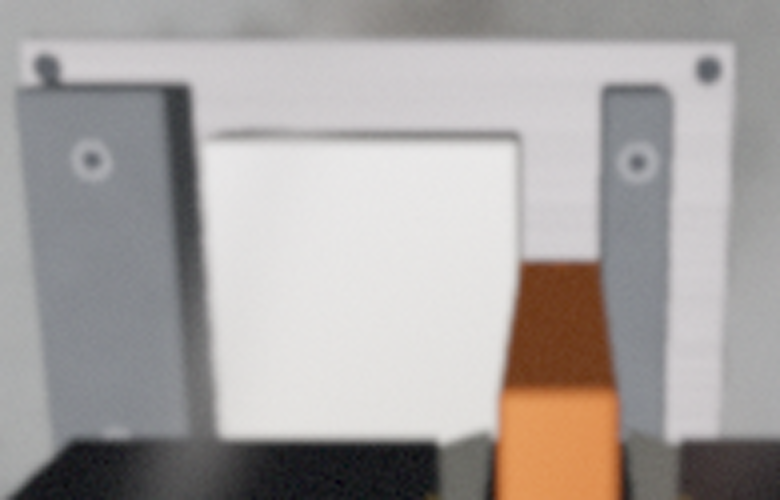

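```bash
python3 - <<'E'
from h import *
np.set_printoptions(precision=4,suppress=True)
from scipy.optimize import least_squares
p=np.load('pw4.npy')
b=lambda u,v:(140+u/4-.4,130+v/4-.4)
def W(q,M): 
    c,s_=np.cos(q[2]),np.sin(q[2]); return M@np.array([[c,s_,0],[-s_,c,0],[0,0,1]])+[q[0],q[1],0]
M=np.array([(-60,-86,8),(-60,86,8),(-40,-35,40),(-40,35,40),(-50,53,32),(-50,69,32),(-50,-78,32),(-50,-44,32)])/1000
O=np.array([b(22,42),b(735,43),b(207,137),b(518,137),b(605,86),b(668,90),b(20,88),b(163,86)])
r=least_squares(lambda q:(proj('w',W(q,M),p)-O).ravel(),[.518,.367,.11]);J=r.x
print(J[:2],np.degrees(J[2]));print(r.fun.reshape(-1,2))
g=W(J,np.array([[0,.044,0.]]))[0];print('gap',g)
# spacer in hand: foot height z? TCP z .1605-> foot ~ .1605-.0558
zf=.1605-.0558
S=np.array([(-25,-7,0),(-25,7,0),(-25,-7,70),(-25,7,70)])/1000+[0,0,zf]
So=np.array([b(522,262),b(601,262),b(500,388),b(618,388)])
r=least_squares(lambda q:(proj('w',W(q,S),p)-So).ravel(),[.514,.413,.11])
print('spacer',r.x[:2],np.degrees(r.x[2]));print(r.fun.reshape(-1,2))
s=arm.observe();R=Ro.from_rotvec(s['ee_rot']).as_matrix();print(s['position'],'tool delta spacer->gap',R.T@np.r_[g[:2]-r.x[:2],0],'tcp->gap',R.T@np.r_[g[:2]-s['position'][:2],0], 'tool yaw',np.degrees(np.arctan2(R[1,1],R[0,1]))-90)
E
```

```text
[0.5197 0.3704] 6.305113247779475
[[-1.3622 -0.8349]
 [ 1.4702 -1.0164]
 [-2.0032  0.4007]
 [ 1.1785  0.4353]
 [ 0.0257  0.7746]
 [ 2.4222 -0.2181]
 [-2.2505  0.2147]
 [ 0.54    0.7303]]
gap [0.5148 0.4141 0.    ]
spacer [0.5127 0.4129] 6.333020362123758
[[-0.975  -0.7145]
 [ 0.177  -0.7143]
 [-0.6354  0.5055]
 [ 1.168   0.5082]]
[0.5135 0.4132 0.1606] tool delta spacer->gap [-0.0022  0.001  -0.    ] tcp->gap [-0.0014  0.0007 -0.    ] tool yaw 6.384496899637028
```

```bash
python3 -m creep '[{"translation":[-0.0018,0.0005,0.015],"rot":[0,0,0],"jaw":0.005},{"translation":[0,0,0.02],"rot":[0,0,0],"jaw":0.005},{"translation":[0,0,0.02],"rot":[0,0,0],"jaw":0.005},{"translation":[0,0,0],"rot":[0,0,0],"jaw":0.005},{"translation":[0,0,0],"rot":[0,0,0],"jaw":0.005},{"translation":[0,0,0],"rot":[0,0,0],"jaw":0.005}]'
python3 - <<'E'
from h import *
s=arm.observe();print(s['position'],s['ee_rot'],s['clock'],s['force'])
im=save('wrist','pics/w5.png',(180,120,340,255),5)
im=save('side','pics/s5.png',(200,150,340,260),5)
E
```

```text
clock: 7.12
position: [0.5158, 0.4144, 0.1068]
ee_rot: [-0.177, 3.136, 0.001]
force: [-0.2, 0.3, -0.1]
width: 0.149
[0.51578476 0.41438772 0.10677772] [-1.76937290e-01  3.13568788e+00  1.00944589e-03] 7.1167 [-0.17518457  0.3374291  -0.08147156]
```

View pics/w5.png

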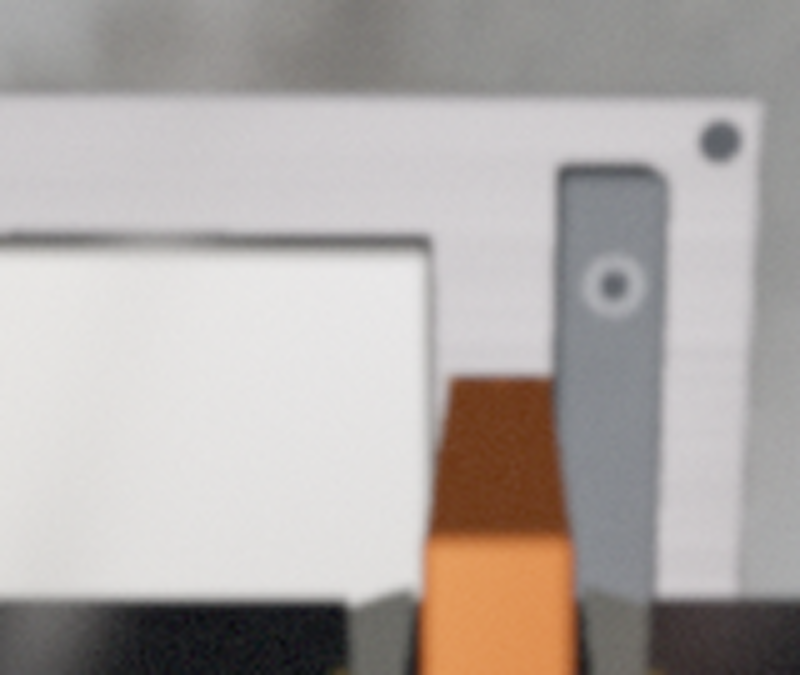

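View pics/s5.png

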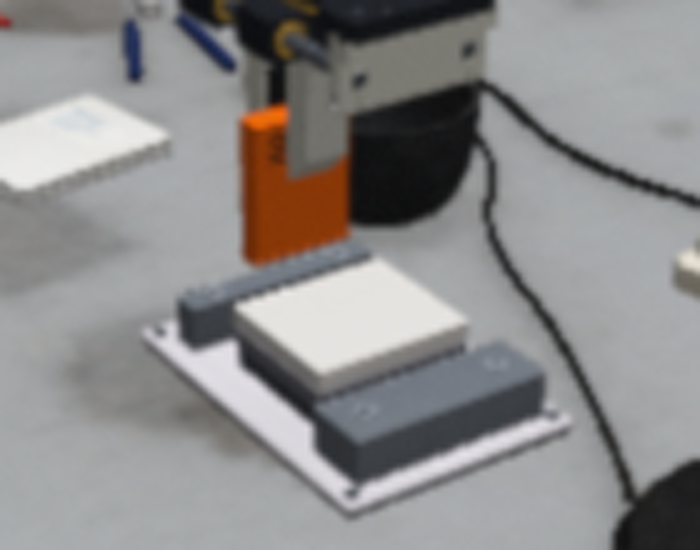

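The foot is just above the tile at wrist crop (448..553, 380). The gap edges are at about 436 and 556, so the spacer sits about 0.5 mm too close to the rail. I correct that while descending.

```bash
python3 -m creep '[{"translation":[0,-0.0005,0.0],"rot":[0,0,0],"jaw":0.005},{"translation":[0,0,0.005],"rot":[0,0,0],"jaw":0.005},{"translation":[0,0,0.007],"rot":[0,0,0],"jaw":0.005},{"translation":[0,0,0.007],"rot":[0,0,0],"jaw":0.005},{"translation":[0,0,0.005],"rot":[0,0,0],"jaw":0.005},{"translation":[0,0,0],"rot":[0,0,0],"jaw":0.005},{"translation":[0,0,0],"rot":[0,0,0],"jaw":0.005}]'
```

```text
clock: 7.8
position: [0.5151, 0.4132, 0.081]
ee_rot: [0.177, -3.136, 0.001]
force: [0.8, 0.2, -0.2]
width: 0.152
```

```bash
python3 -m creep '[{"translation":[0,0,0.005],"rot":[0,0,0],"jaw":0.005},{"translation":[0,0,0.005],"rot":[0,0,0],"jaw":0.005},{"translation":[0,0,0.004],"rot":[0,0,0],"jaw":0.005},{"translation":[0,0,0.002],"rot":[0,0,0],"jaw":0.005},{"translation":[0,0,0],"rot":[0,0,0],"jaw":0.005},{"translation":[0,0,0],"rot":[0,0,0],"jaw":0.005}]'; python3 - <<'E'
from h import *
im=save('wrist','pics/w6.png',(180,120,340,255),5)
im=save('side','pics/s6.png',(200,150,340,260),5)
E
```

```text
clock: 8.3
position: [0.5153, 0.4134, 0.0656]
ee_rot: [0.178, -3.136, 0.0]
force: [1.1, -0.3, -1.1]
width: 0.151
```

View pics/w6.png

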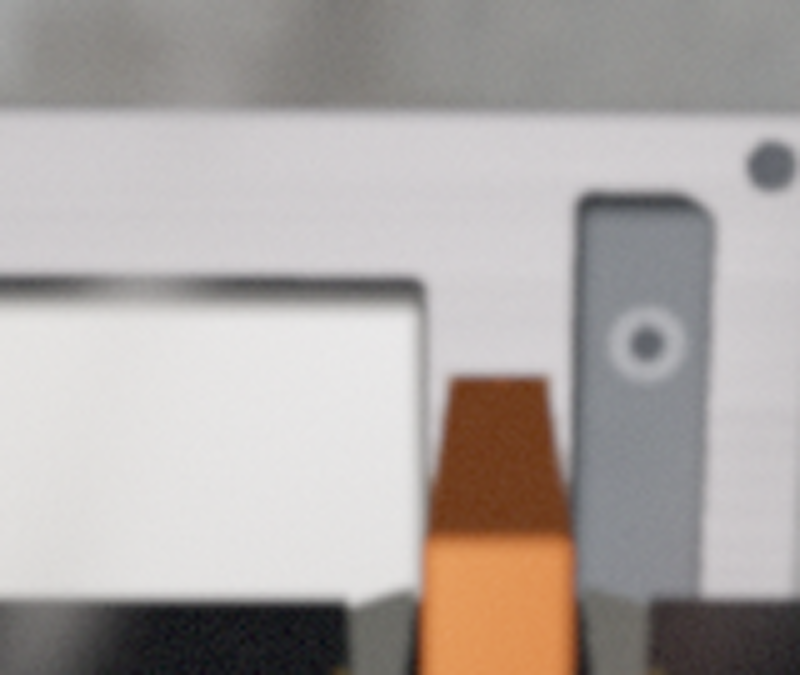

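View pics/s6.png

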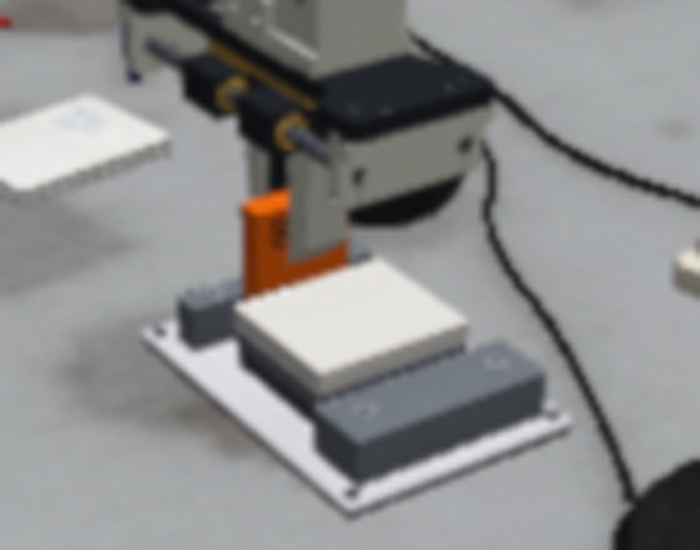

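The spacer is well centred in the gap (foot at crop 450..548, tile edge 425, rail 577). I lower the last 2 mm until it touches.

```bash
python3 -m creep '[{"translation":[0,0,0.001],"rot":[0,0,0],"jaw":0.005},{"translation":[0,0,0.001],"rot":[0,0,0],"jaw":0.005},{"translation":[0,0,0],"rot":[0,0,0],"jaw":0.005},{"translation":[0,0,0],"rot":[0,0,0],"jaw":0.005}]'
```

```text
clock: 8.73
position: [0.5156, 0.4136, 0.0639]
ee_rot: [-0.178, 3.136, 0.0]
force: [-0.5, -0.4, -1.2]
width: 0.153
```

```bash
python3 -m creep '[{"translation":[0,0,0.001],"rot":[0,0,0],"jaw":0.005},{"translation":[0,0,0],"rot":[0,0,0],"jaw":0.005},{"translation":[0,0,0],"rot":[0,0,0],"jaw":0.005}]'
```

```text
clock: 8.98
position: [0.5156, 0.4137, 0.0638]
ee_rot: [-0.177, 3.136, 0.001]
force: [-3.0, -2.4, 9.5]
width: 0.152
```

Contact: 9.5 N upward, and the height matches the base plate. I ease off and open a little.

```bash
python3 -m creep '[{"translation":[0,0,-0.0007],"rot":[0,0,0],"jaw":0.005},{"translation":[0,0,0],"rot":[0,0,0],"jaw":0.016},{"translation":[0,0,0],"rot":[0,0,0],"jaw":0.02},{"translation":[0,0,0],"rot":[0,0,0],"jaw":0.03},{"translation":[0,0,0],"rot":[0,0,0],"jaw":0.036},{"translation":[0,0,0],"rot":[0,0,0],"jaw":0.036},{"translation":[0,0,0],"rot":[0,0,0],"jaw":0.036},{"translation":[0,0,0],"rot":[0,0,0],"jaw":0.036}]'; python3 - <<'E'
from h import *
im=save('wrist','pics/w7.png',(180,120,340,255),5)
im=save('side','pics/s7.png',(200,150,340,260),5)
E
```

```text
clock: 9.65
position: [0.5154, 0.4134, 0.0634]
ee_rot: [0.178, -3.137, 0.0]
force: [0.3, 0.2, -0.3]
width: 0.391
```

View pics/w7.png

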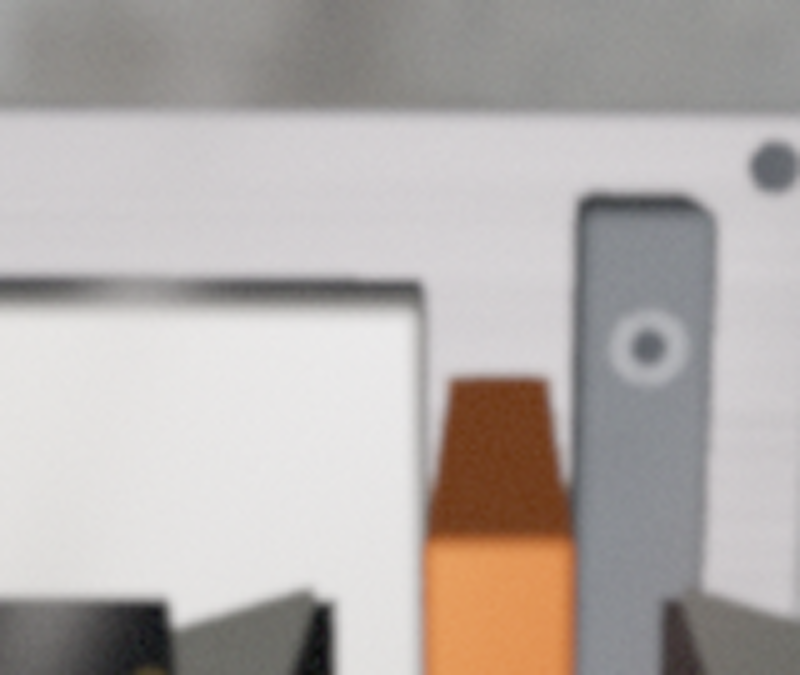

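View pics/s7.png

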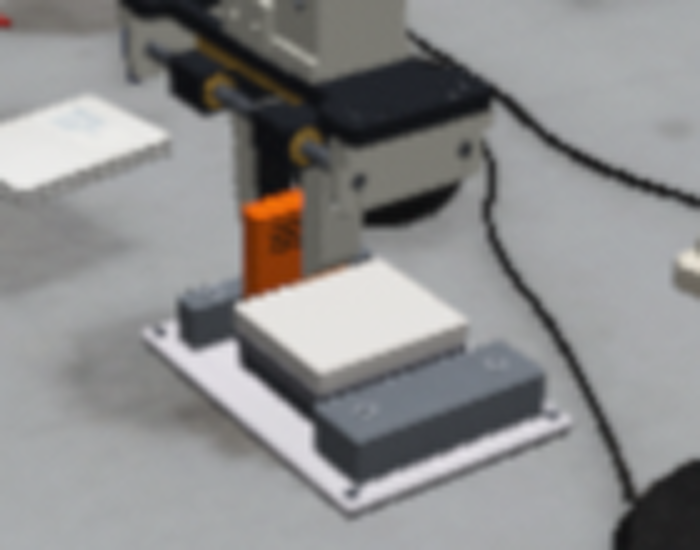

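Released and standing upright, centred in the gap. Now straight up, across to the tile with the fingers shut, and down.

```bash
python3 -m creep '[{"translation":[0,0,-0.005],"rot":[0,0,0],"jaw":0.036},{"translation":[0,0,-0.02],"rot":[0,0,0],"jaw":0.036},{"translation":[0,0,-0.03],"rot":[0,0,0],"jaw":0.036},{"translation":[0,0,-0.015],"rot":[0,0,0],"jaw":0.036},{"translation":[0,0,0],"rot":[0,0,0],"jaw":0.036},{"translation":[0,-0.016,0],"rot":[0,0,0],"jaw":0.03},{"translation":[0,-0.016,0],"rot":[0,0,0],"jaw":0},{"translation":[0,-0.016,0],"rot":[0,0,0],"jaw":0},{"translation":[0,0,0],"rot":[0,0,0],"jaw":0},{"translation":[0,0,0],"rot":[0,0,0],"jaw":0},{"translation":[0,0,0],"rot":[0,0,0],"jaw":0},{"translation":[0,0,0],"rot":[0,0,0],"jaw":0}]' 20; python3 - <<'E'
from h import *
print(arm.observe()['position'])
im=save('wrist','pics/w8.png')
im=save('side','pics/s8.png',(200,130,340,250),5)
E
```

```text
clock: 10.75
position: [0.5206, 0.366, 0.1331]
ee_rot: [0.178, -3.136, -0.0]
force: [0.6, 0.6, 0.1]
width: 0.004
[0.52056862 0.36599651 0.13313399]
```

View pics/w8.png

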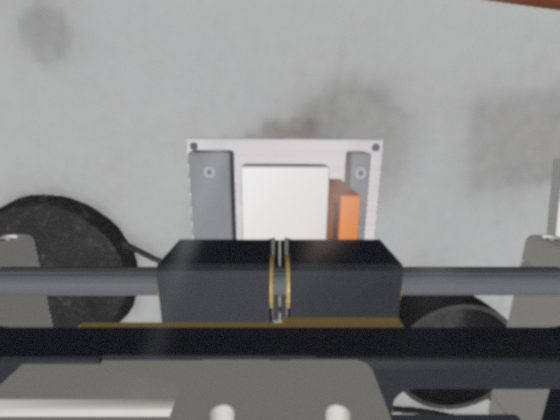

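View pics/s8.png

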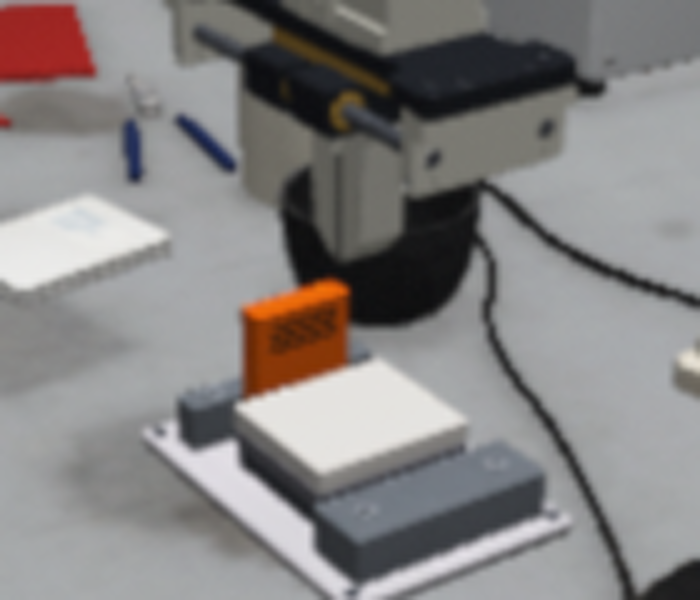

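The spacer (side crop (297,335)) stands upright in the gap, and the closed fingers are over the tile. I go down to just above the tile and check the clearance to the spacer.

```bash
python3 -m creep '[{"translation":[0,0,0.015],"rot":[0,0,0],"jaw":0},{"translation":[0,0,0.02],"rot":[0,0,0],"jaw":0},{"translation":[0,0,0.02],"rot":[0,0,0],"jaw":0},{"translation":[0,0,0.013],"rot":[0,0,0],"jaw":0},{"translation":[0,0,0.005],"rot":[0,0,0],"jaw":0},{"translation":[0,0,0],"rot":[0,0,0],"jaw":0},{"translation":[0,0,0],"rot":[0,0,0],"jaw":0}]' 20; python3 - <<'E'
from h import *
im=save('side','pics/s9.png',(200,130,340,250),5)
E
```

```text
clock: 11.43
position: [0.521, 0.3661, 0.0608]
ee_rot: [-0.178, 3.136, 0.0]
force: [1.3, -0.7, 0.1]
width: 0.003
```

View pics/s9.png

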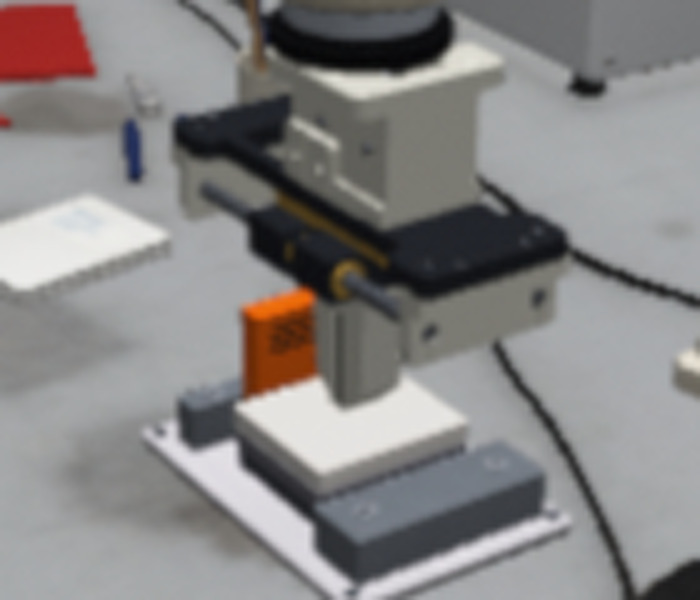

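```bash
python3 -m creep '[{"translation":[0,0,0.003],"rot":[0,0,0],"jaw":0},{"translation":[0,0,0.003],"rot":[0,0,0],"jaw":0},{"translation":[0,0,0.003],"rot":[0,0,0],"jaw":0},{"translation":[0,0,0],"rot":[0,0,0],"jaw":0},{"translation":[0,0,0],"rot":[0,0,0],"jaw":0}]' 20; python3 -m creep '[{"translation":[0,0,0.002],"rot":[0,0,0],"jaw":0},{"translation":[0,0,0.002],"rot":[0,0,0],"jaw":0},{"translation":[0,0,0],"rot":[0,0,0],"jaw":0},{"translation":[0,0,0],"rot":[0,0,0],"jaw":0}]'; python3 - <<'E'
from h import *
im=save('side','pics/s10.png',(200,130,340,250),5)
E
```

```text
clock: 11.9
position: [0.5214, 0.3662, 0.052]
ee_rot: [-0.177, 3.135, 0.001]
force: [-1.0, 0.5, 5.4]
width: 0.008
clock: 12.23
position: [0.5214, 0.3662, 0.0484]
ee_rot: [-0.177, 3.135, 0.002]
force: [-0.6, -1.1, 8.3]
width: 0.006
```

View pics/s10.png

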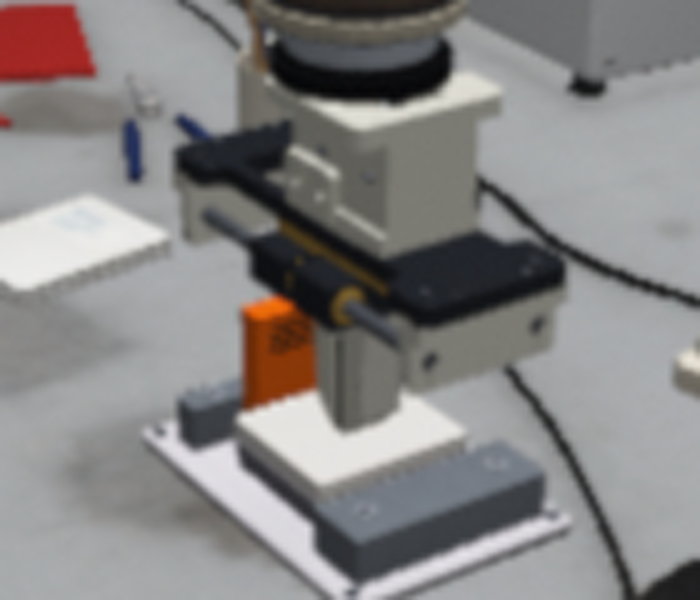

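The tile is going down as the spring figures say, and the spacer is unmoved (its top-left corner still at crop (243,302)). I press on to the hard stop.

```bash
python3 -m creep '[{"translation":[0,0,0.002],"rot":[0,0,0],"jaw":0},{"translation":[0,0,0.001],"rot":[0,0,0],"jaw":0},{"translation":[0,0,0],"rot":[0,0,0],"jaw":0},{"translation":[0,0,0],"rot":[0,0,0],"jaw":0}]'; python3 -m creep '[{"translation":[0,0,0.001],"rot":[0,0,0],"jaw":0},{"translation":[0,0,0],"rot":[0,0,0],"jaw":0},{"translation":[0,0,0],"rot":[0,0,0],"jaw":0},{"translation":[0,0,0],"rot":[0,0,0],"jaw":0}]'
```

```text
clock: 12.62
position: [0.5214, 0.3662, 0.0463]
ee_rot: [-0.177, 3.135, 0.002]
force: [-3.1, -1.7, 16.3]
width: 0.004
clock: 12.95
position: [0.5215, 0.3663, 0.0462]
ee_rot: [-0.177, 3.135, 0.003]
force: [-6.1, -4.7, 25.5]
width: 0.002
```

```bash
python3 - <<'E'
from h import *
im=save('side','pics/s11.png',(200,130,340,250),5)
im=save('wrist','pics/w11.png')
s=arm.observe();print(s['position'],s['force'],s['clock'],abs(np.array(s['dq'])).max())
E
```

```text
[0.52147211 0.36628113 0.04618538] [-6.55579562 -4.36694696 25.21162393] 13.05 0.0013693394391445953
```

View pics/s11.png

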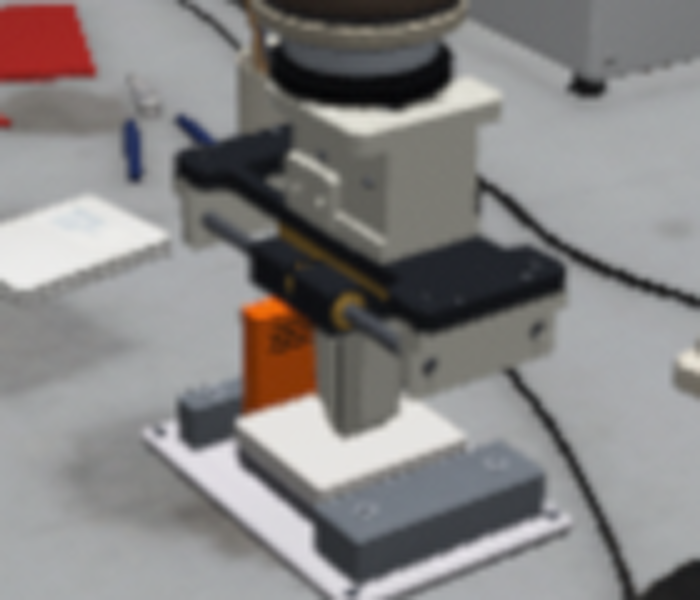

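View pics/w11.png

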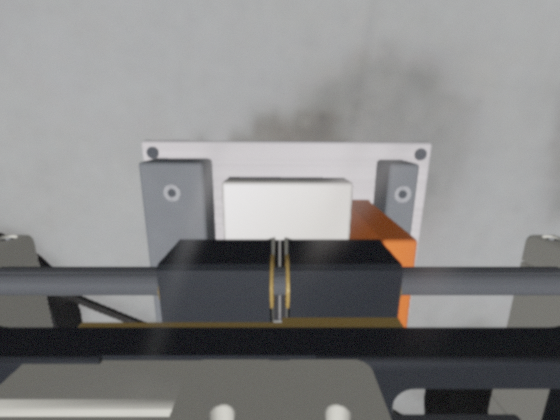

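Both views show the tile pressed level with the rails. The spacer stands upright in its gap (side crop (280,355), wrist (385,225)) and the gripper clears it. The arm is still, so I hand in.

```bash
python3 - <<'E'
from cell import arm
print(arm.sign_off())
E
```

```text
the job is handed in; nothing more can be done
None
```

The orange spacer is standing in the wide gap (the jig's +y side, by the slim rail), and I handed in at about 13 s with the closed fingers holding the tile pressed. The hand-in gives no verdict.

**Spacer:** it touched the base plate at the expected height with 9.5 N before I let go. Afterwards the pictures showed it free of the fingers, upright and centred in the gap, and it had not moved while the tile was pressed.

**Tile:** the push rose from 5.4 to 8.3 N as the tile went down, in line with the stated spring. It then stopped moving with the fingertips at about 32 mm, level with the rails. The final push was about 25 N upward on the tool, with the arm still.

**Disagreements:** the separate camera fits of the jig differed by up to about 4 mm. I settled the last 0.5 mm of alignment by eye from the wrist picture, and the spacer went in without force. The side view alone made the gripper's body look close to the spacer's top. I took the clearance from the stated dimensions (about 20 mm), and nothing in the forces or pictures showed contact.

I did not touch the bowl or the mixing pad, though I did not measure their positions again at the end.

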